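Lay up a metal disc stack and hold the sprung loupe over it

ROBOT

A 6-joint arm with a two-finger parallel gripper is mounted at the origin on the work surface. World frame = base frame: x ahead of the robot, y to its left, z up, the work surface at z = 0. Lengths are in m, angles in rad, forces in N, time in s.
With the tool pointing down it reaches from about 0.425 to 0.95 m from the base axis. Payload 3.5 kg.
Tool frame: the origin (TCP) lies between the finger pads; the fingertips stand ctrl.tips_ahead ahead of it and the grasp point (between the pads) is the TCP (ctrl.tips_ahead is the distance from the TCP to the fingertips, in m); z points along the fingers, y is the line along which they close (so a half turn about z gives the same grasp; the last joint's range is limited). The gripper opens to 85 mm and grips with 20 to 120 N. Pads are 22 mm wide; open, the fingers measure 114 mm over their backs; the gripper's body (76 mm by 85 mm) begins 54 mm behind the grasp point. The pads swing forward as they close: fully open they stand 13 mm farther back than shut.
Start: joints at [-1.279, 0.286, 1.577, -0, 1.279, -0.15], TCP at [0.289, -0.61, 0.25] pointing down, gripper open.
Joint ranges: [-2.77, 2.77], [-0.9, 2.22], [0.21, 2.48], [-1.53, 4.67], [0.24, 2.81], [-2.84, 2.84]. Speed limits (rad/s): [2.79, 2.79, 3.14, 3.14, 3.14, 3.14].

INTERFACE

Orientations are given as a rotation vector (axis times angle).
In Python, from workcell import ctrl, viewer, ticket gives the robot as it stands.
- The arm moves only by the tool arm_command, never from a script. Its argument "moves" is a list of rows, each a list of 5 numbers: the finger opening in m, from 0 to 0.0854, then the shift along the world's x, y, z in a scale on which 1.0 is 80 cm, then the turn about the world's z in shares of 60 degrees (1.0 is 60 degrees). A call has 1 to 10 rows; each row is the pose to reach, as a shift and turn from the pose commanded when the call began; what a row does not reach only later rows make up. A row lasts 1/12 s, in which the tool goes at most 41.7 mm and 7.16 degrees, less where a joint would pass 70% of its speed; a pose out of reach is approached as far as the arm can. A call with a gripper value outside its range is refused whole. The fingers move at their own pace and stop on an object; "squeeze" is the grip in N (left out, the last holds). Time passes only in rows, so rows that repeat a pose let the fingers close. It gives the time, the measured TCP pose, the force, the opening and the grip force at its end, in the units of the state.
- ctrl.state(): the state, without advancing time (a new reading comes with each control period).
- viewer.grab_frame(name): name is "scene" or "top"; returns the picture (400x640x3 uint8, blue, green, red); there is no depth.
- viewer.camera_params(name): a dict with "fovy" (degrees; the focal length in pixels is half the picture's height over the tangent of half this angle, whatever the lens; pixels are square), "cx", "cy" (the principal point, pixels), "extrinsics" (4x4, takes a point from camera to world coordinates). Camera axes: x right, y down, z forward; pixel columns grow to the right and rows downward; lengths in m; the calibration is good to about 2 mm. A picture is of the moment at which its call begins. camera_params takes no time and is no camera call.
- ticket.sign_off(): hands the job in; it is judged then, once.
The state is a dict: "time_s": time; "joint_pos": joint angles; "qvel": joint speeds; "effort": joint torques, N m; "ee_pos": TCP position; "orientation": TCP orientation; "ft_force": force on the tool from outside, world axes, zero at the start; "wrist_torque": the same for the moment, N m; "finger_gap": opening from 0.0 (shut) to 1.0 (fully open); "gripper_force": force on a finger pad.
Only numpy, scipy, OpenCV 4.12 (cv2) and the standard library are available. Lean on these libraries where they do the work, as an engineer would, in place of code of your own. Each camera call takes 0.05 s, during which the arm holds its last target. There are 200 camera calls.

TASK

Lay the three metal discs flat in one centred stack on the white plate of the inspection stand: copper at the bottom, brass in the middle, silver on top. Then take the loupe's orange grip, pull its telescoping rod out against the spring until the tube's mouth stands at the middle of the red band on the rod, so that the lens is over the stack, and finish while still holding it there. Leave the bench block, jar and screwdriver where they are.

Things in the scene. Friction and masses are not known exactly. Their poses are not given: they have to be found in the camera images.
- loupe_stand: Inspection stand, fixed to the bench, yaw varies. Origin: on the bench under the white plate's centre; z up. Steel foot 90 mm wide, 8 mm high, from y = -45 to 420 mm. White plate 80 mm across, top 14 mm above the bench. Aluminium tube, 20 mm thick, level along y on posts, axis 105 mm high, y = 230 to 402 mm. The loupe's rod leaves its near end and slides out along -y, over the plate.
- plate_center (a point): Centre of the white plate's top face, 14 mm above the bench, in the middle of a thin black circle 49 mm across that marks where the discs go.
- tube_mouth (a point): Centre of the tube's open end, where the rod comes out, 105 mm above the bench and 230 mm along the stand's +y from the plate's centre.
- loupe_center (a point): Centre of the loupe's lens (black rim 63 mm outer diameter, 9 mm thick, lying level 105 mm above the bench). Moves with the rod: 130 mm from over the plate's centre when the rod is home, right over it when the rod is at its mark.
- loupe_arm (a joint): How far the 10 mm steel rod is pulled out, m: 0 home (at the start), 0.155 far stop. Red band 16 mm wide, inside the tube when home: leading edge at the mouth at 0.122, middle at 0.130, wholly out at 0.138. The inner spring pulls back with 2.4 N at home, 7.6 N at the mark; let go, the rod slides home.
- loupe_grip (a point): Upright orange round post, 18 mm diameter, 42 mm tall, fixed on a 22 mm square dark clamp on the rod. This point: centre of its foot, 113 mm above the bench; its top is at 155 mm. It stands 55 mm from the lens's centre towards the tube, 45 mm from the tube's mouth when home; nothing else near rises above 120 mm. Moves with the rod.
- copper_disc: Loose reddish copper disc, 46 mm in diameter, 10 mm thick, 0.15 kg, flat on the bench. Origin: centre of its underside; z up.
- brass_disc: Loose yellow brass disc, 46 mm in diameter, 10 mm thick, 0.14 kg, flat on the bench. Origin: centre of its underside; z up.
- silver_disc: Loose grey silver-coloured disc, 46 mm in diameter, 10 mm thick, 0.15 kg, flat on the bench. Origin: centre of its underside; z up.
- bench_block: Bystander: dark steel bench block 90 x 90 x 24 mm. Origin: centre of its underside.
- flux_jar: Bystander: small jar 48 mm in diameter, 60 mm tall. Origin: centre of its underside.
- bench_screwdriver: Bystander: screwdriver about 170 mm long lying on the bench. Origin: under the middle of it.
Not all that is in view belongs to the job. What is shaped like the copper_disc but blue is not meant. What is shaped like the brass_disc but turquoise is not meant.

How it is judged:
By the outcome, as a careful person would: the job done as asked, in the order asked, and still so for the second after the job is handed in, while the arm keeps its last pose, push and grip.
It also fails if it takes over 67 s, if anything falls off the work surface, if the arm or the gripper's body presses on something with over 40 N, if the wrist force passes 120 N, or if a joint passes its speed limit or range.

## Working session

There is one attempt and no reset: what is moved stays moved. The work goes in short steps, Python scripts to look and compute and a tool call to move; the robot and the scene stay as the last step left them, time stands still between calls to the robot, and variables do not carry over. Pictures are saved under pics/ and viewed, at most 10 in all, crops included, and the job is handed in when it is done.

Besides the shell and the picture viewer there is one more tool, called in YAML: its name, and indented under it one key for each argument. arm_command: Moves the arm, as the interface text tells. Its arguments: {"type":"object","properties":{"moves":{"type":"array"},"squeeze":{"type":"number"}},"required":["moves"]}

```bash
mkdir -p pics
python3 - <<'E'
from workcell import ctrl, viewer
import cv2,json
for n in("top","scene"):
    cv2.imwrite(f"pics/{n}0.png",viewer.grab_frame(n)); p=viewer.camera_params(n); print(n,p)
print(ctrl.state(),ctrl.tips_ahead)
E
```

```text
top {'fovy': 53.05993319810715, 'cx': 318.58016579117475, 'cy': 201.51742143263465, 'extrinsics': array([[ 0.02806313, -0.98978639,  0.13976899,  0.44467901],
       [-0.99945307, -0.03023012, -0.01340487, -0.04844962],
       [ 0.01749319, -0.13931637, -0.9900934 ,  1.02278401],
       [ 0.        ,  0.        ,  0.        ,  1.        ]])}
scene {'fovy': 45.32026869472687, 'cx': 323.306623190651, 'cy': 195.36296756334, 'extrinsics': array([[ 0.440978  ,  0.5753097 , -0.68888109,  1.34943436],
       [ 0.89747099, -0.27480431,  0.34500494, -0.44296196],
       [ 0.0091772 , -0.77039038, -0.63750642,  0.79158965],
       [ 0.        ,  0.        ,  0.        ,  1.        ]])}
{'time_s': 0.1, 'joint_pos': array([-1.27905443e+00,  2.87083026e-01,  1.57803753e+00,  3.76796639e-05,
        1.27865845e+00, -1.50009155e-01]), 'qvel': array([-4.25368113e-04, -1.77860540e-03, -2.19185028e-03, -3.46826231e-04,
       -8.74757485e-05,  9.62768706e-04]), 'effort': array([ 1.54540696e-03, -4.07293010e+01, -2.93699831e+01, -1.50324563e-04,
        3.35163888e-03,  1.30002624e-05]), 'ee_pos': array([ 0.28844157, -0.60963906,  0.24907777]), 'orientation': array([-3.06314420e+00, -6.87777542e-01,  1.86525149e-04]), 'ft_force': array([-0.83716159, -0.08096735, -1.34959581]), 'wrist_torque': array([0.02823917, 0.01384151, 0.00977926]), 'gripper_force': 0.0, 'finger_gap': 0.9992479775562683} 0.019
```

View pics/top0.png

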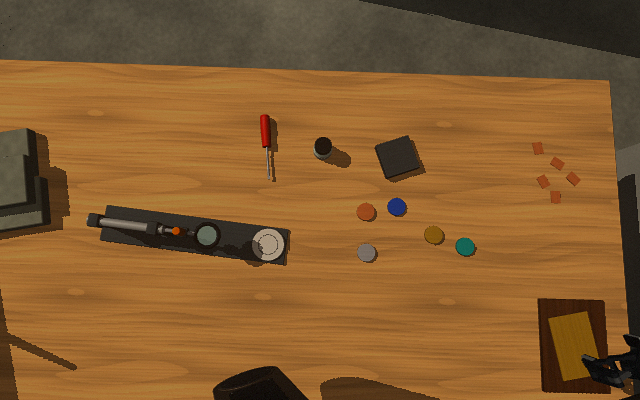

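View pics/scene0.png

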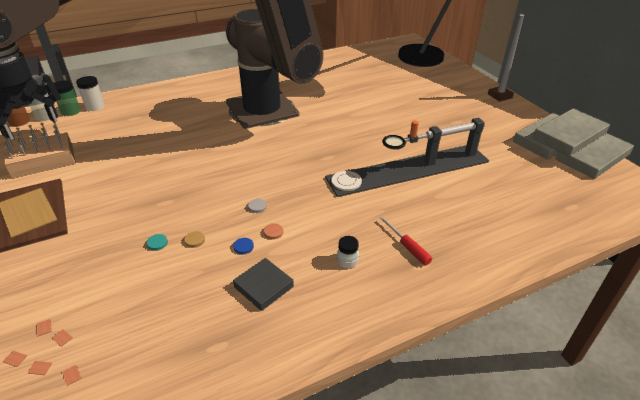

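```bash
cat > h.py <<'E'
import numpy as np,cv2
from workcell import ctrl, viewer
def ray(n,uv):
    p=viewer.camera_params(n);f=200/np.tan(np.radians(p["fovy"]/2));E=p["extrinsics"]
    d=E[:3,:3]@np.array([(uv[0]-p["cx"])/f,(uv[1]-p["cy"])/f,1]);return E[:3,3],d
def onz(n,uv,z):
    o,d=ray(n,uv);return o+d*(z-o[2])/d[2]
def pix(n,P):
    p=viewer.camera_params(n);f=200/np.tan(np.radians(p["fovy"]/2));E=p["extrinsics"]
    c=E[:3,:3].T@(np.array(P)-E[:3,3]);return c[:2]/c[2]*f+[p["cx"],p["cy"]]
def blob(im,uv,tol,r=26):
    u,v=map(int,np.round(uv));L=cv2.cvtColor(im,cv2.COLOR_BGR2LAB).astype(float)
    ref=np.median(L[v-2:v+3,u-2:u+3].reshape(-1,3),0)
    m=(np.linalg.norm((L-ref)*[.5,1,1],axis=2)<tol).astype(np.uint8)
    k=np.zeros_like(m);cv2.circle(k,(u,v),r,1,-1);m&=k
    n,l,s,c=cv2.connectedComponentsWithStats(m);i=l[v,u]
    cn=max(cv2.findContours((l==i).astype(np.uint8),0,1)[0],key=cv2.contourArea)
    h=cv2.convexHull(cn);M=cv2.moments(h)
    return np.array([M["m10"],M["m01"]])/M["m00"],s[i],ref
E
python3 - <<'E'
from h import *
S={"copper":((366,212),(273,231)),"brass":((433,235),(195,240)),"silver":((367,253),(257,205)),"plate":((262,237),(347,181))}
for n,j in(("top",0),("scene",1)):
    im=cv2.imread(f"pics/{n}0.png")
    for k,s in S.items():
        for tol in(10,16,22):
            c,st,ref=blob(im,s[j],tol); print(n,k,tol,c.round(1),st[2:],onz(n,c,.014 if k=="plate" else .010).round(4))
    hsv=cv2.cvtColor(im,cv2.COLOR_BGR2HSV)
a=cv2.imread("pics/top0.png")[190:280,80:300];b=cv2.imread("pics/scene0.png")[100:200,310:500]
cv2.imwrite("pics/z.png",np.vstack([cv2.resize(a,(720,295),interpolation=2),cv2.resize(b,(720,300),interpolation=2)]))
E
```

```text
top copper 10 [365.1 211. ] [ 17  17 233] [ 0.567  -0.1815  0.01  ]
top copper 16 [365.1 211. ] [ 17  17 237] [ 0.5669 -0.1813  0.01  ]
top copper 22 [365.  219.5] [  52   36 1078] [ 0.545  -0.1815  0.01  ]
top brass 10 [433.1 233.9] [ 19  17 244] [ 0.5136 -0.355   0.01  ]
top brass 16 [432.7 235.9] [  53   50 1721] [ 0.5086 -0.354   0.01  ]
top brass 22 [432.9 235. ] [  53   53 2048] [ 0.5109 -0.3543  0.01  ]
top silver 10 [365.7 252.1] [ 18  17 243] [ 0.4629 -0.1841  0.01  ]
top silver 16 [365.7 252.1] [ 18  17 246] [ 0.463  -0.1841  0.01  ]
top silver 22 [365.6 251.9] [ 18  18 259] [ 0.4634 -0.184   0.01  ]
top plate 10 [268.5 243.6] [ 31  31 585] [0.477  0.0602 0.014 ]
top plate 16 [268.6 243.7] [ 31  32 599] [0.4768 0.0599 0.014 ]
top plate 22 [268.5 243.7] [ 31  32 613] [0.4767 0.06   0.014 ]
scene copper 10 [273.4 229.8] [ 19  14 200] [ 0.5682 -0.182   0.01  ]
scene copper 16 [273.5 230.1] [ 21  16 222] [ 0.5693 -0.182   0.01  ]
scene copper 22 [268.6 231.1] [ 36  16 277] [ 0.5676 -0.1936  0.01  ]
scene brass 10 [194.7 237.7] [ 21  14 226] [ 0.5146 -0.3549  0.01  ]
scene brass 16 [193.8 236.4] [ 52  39 906] [ 0.5095 -0.3556  0.01  ]
scene brass 22 [195. 240.] [  53   53 2051] [ 0.5221 -0.3562  0.01  ]
scene silver 10 [257.1 204. ] [ 17  11 157] [ 0.464  -0.1844  0.01  ]
scene silver 16 [257.2 204.4] [ 19  12 171] [ 0.4655 -0.1846  0.01  ]
scene silver 22 [257.6 204.6] [ 19  15 192] [ 0.4667 -0.184   0.01  ]
scene plate 10 [345.8 180. ] [ 30  18 309] [0.4776 0.0599 0.014 ]
scene plate 16 [345.8 180.1] [ 30  18 330] [0.4778 0.0596 0.014 ]
scene plate 22 [345.7 180. ] [ 30  18 348] [0.4775 0.0595 0.014 ]
```

View pics/z.png

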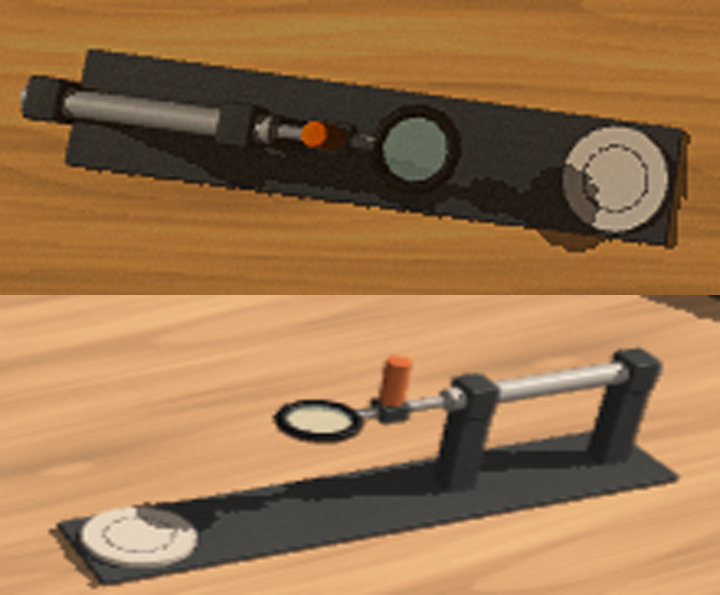

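Run:
```python
from h import *
from scipy.optimize import least_squares
for n,c0,lens,r in(("top",(268,244.5),(206.5,235.5),24),("scene",(347,180.5),(394,142),20)):
    im=cv2.imread(f"pics/{n}0.png");g=cv2.GaussianBlur(im,(3,3),0)
    # radial edge points of plate in world plane z=.014
    hs=cv2.cvtColor(im,cv2.COLOR_BGR2HSV)
    for T in(62,75):
        m=((im.min(2)>T)&(hs[...,1]<110)).astype(np.uint8)
        k=np.zeros_like(m);cv2.circle(k,tuple(int(round(x)) for x in c0),r,1,-1);m&=k
        cn=max(cv2.findContours(m,0,1)[0],key=cv2.contourArea)
        P=np.array([onz(n,q[0],.014)[:2] for q in cv2.convexHull(cn)])
        f=least_squares(lambda p:np.hypot(*(P-p[:2]).T)-p[2],[.478,.063,.04],loss="soft_l1",f_scale=.001)
        print(n,T,"plate",f.x.round(4),"rms",np.sqrt(np.mean(f.fun**2)).round(4))
    o=((hs[...,0]<12)&(hs[...,1]>190)&(im[...,2]>120)).astype(np.uint8)
    N,l,s,c=cv2.connectedComponentsWithStats(o)
    for i in range(1,N):
        if s[i,4]>15 and abs(c[i,0]-lens[0])<40 and abs(c[i,1]-lens[1])<25: print(n,"orange",s[i],c[i].round(2),onz(n,c[i],.155 if n=="top" else .134).round(4))
    cc,st,_=blob(im,lens,18,16);print(n,"lens",cc.round(2),st,onz(n,cc,.1095).round(4),onz(n,cc,.105).round(4))
```

```text
top 62 plate [0.4763 0.0623 0.0397] rms 0.0004
top 75 plate [0.476  0.0624 0.0395] rms 0.0006
top lens [206.52 235.01] [197 226  20  19 283] [0.4893 0.1907 0.1095] [0.4895 0.1919 0.105 ]
scene 62 plate [0.4853 0.0578 0.0528] rms 0.0036
scene 75 plate [0.4777 0.0601 0.0429] rms 0.0022
scene lens [393.63 141.46] [386 138  16   8  95] [0.4943 0.1872 0.1095] [0.4886 0.1914 0.105 ]
```

Top view: stand with its plate centre near (268,244), lens (206.5,235), grip (176,231). The lens-to-plate distance works out at 130 mm, which matches the description. Next move is to hover over the copper disc.

Units first: shifts go in shares of 80 cm and turns go in shares of 60 degrees. So 0.428 m / 0.8 = 0.535, 0.278 m / 0.8 = 0.3475, 59 degrees / 60 = 0.9833.

arm_command:
  moves:
    - [0.07,0.3475,0.535,-0.125,0.9833]
    - [0.07,0.3475,0.535,-0.1875,0.9833]
    - [0.07,0.3475,0.535,-0.1875,0.9833]
    - [0.07,0.3475,0.535,-0.1875,0.9833]
    - [0.07,0.3475,0.535,-0.1875,0.9833]
    - [0.07,0.3475,0.535,-0.1875,0.9833]
    - [0.07,0.3475,0.535,-0.1875,0.9833]
    - [0.07,0.3475,0.535,-0.1875,0.9833]
    - [0.07,0.3475,0.535,-0.1875,0.9833]
    - [0.07,0.3475,0.535,-0.1875,0.9833]
  squeeze: 50

```text
time_s: 0.93
ee_pos: [0.5069, -0.2728, 0.1328]
orientation: [-2.327, -2.109, 0.0]
ft_force: [0.1, -0.2, 0.0]
finger_gap: 0.821
gripper_force: 0.0
```

arm_command:
  moves:
    - [0.07,0,0,0,0]
    - [0.07,0,0,0,0]
    - [0.07,0,0,0,0]

```text
time_s: 1.18
ee_pos: [0.5064, -0.2748, 0.1336]
orientation: [-2.328, -2.109, 0.001]
ft_force: [-0.0, -0.1, 0.4]
finger_gap: 0.822
gripper_force: 0.0
```

Scaled: -0.11 m / 0.8 = -0.1375, 0.093 m / 0.8 = 0.1163.

arm_command:
  moves:
    - [0.07,0.0763,0.1163,-0.0925,0]
    - [0.07,0.0763,0.1163,-0.0925,0]
    - [0.07,0.0763,0.1163,-0.0925,0]
    - [0.07,0.0763,0.1163,-0.0925,0]
    - [0.07,0.0763,0.1163,-0.115,0]
    - [0.07,0.0763,0.1163,-0.1275,0]
    - [0.07,0.0763,0.1163,-0.1375,0]
    - [0.07,0.0763,0.1163,-0.1375,0]
    - [0.07,0.0763,0.1163,-0.1375,0]

```text
time_s: 1.93
ee_pos: [0.5671, -0.1831, 0.0239]
orientation: [-2.331, -2.106, 0.0]
ft_force: [0.6, -0.2, -0.7]
finger_gap: 0.821
gripper_force: 0.0
```

Scaled: -0.004 m / 0.8 = -0.005, 0.0013 m / 0.8 = 0.0016.

arm_command:
  moves:
    - [0.07,0,0.0016,-0.005,0]
    - [0.07,0,0.0016,-0.005,0]
    - [0.04,0,0.0016,-0.005,0]
    - [0.04,0,0.0016,-0.005,0]
    - [0.04,0,0.0016,-0.005,0]
    - [0.04,0,0.0016,-0.005,0]
    - [0.04,0,0.0016,-0.005,0]
    - [0.04,0,0.0016,-0.005,0]

```text
time_s: 2.6
ee_pos: [0.5679, -0.1809, 0.0208]
orientation: [2.328, 2.108, 0.0]
ft_force: [-2.2, 0.3, 6.4]
finger_gap: 0.504
gripper_force: 50.9
```

Scaled: 0.08 m / 0.8 = 0.1, 0.04 m / 0.8 = 0.05.

arm_command:
  moves:
    - [0.04,0,0,0.0125,0]
    - [0.04,0,0,0.05,0]
    - [0.04,0,0,0.1,0]
    - [0.04,0,0,0.1,0]
    - [0.04,0,0,0.1,0]

```text
time_s: 3.02
ee_pos: [0.5693, -0.1813, 0.103]
orientation: [2.324, 2.105, 0.004]
ft_force: [-0.1, 1.1, -2.1]
finger_gap: 0.505
gripper_force: 51.5
```

Run:
```python
from h import *
s=ctrl.state();print(s["ee_pos"],s["finger_gap"],s["gripper_force"])
u,v=map(int,pix("scene",s["ee_pos"]));a=viewer.grab_frame("scene")[v-60:v+60,u-80:u+80]
cv2.imwrite("pics/c1.png",cv2.resize(a,(640,480),interpolation=2));print(u,v)
```

```text
[ 0.56929024 -0.18134601  0.10298562] 0.5049521055359791 51.4952677488327
271 199
```

View pics/c1.png

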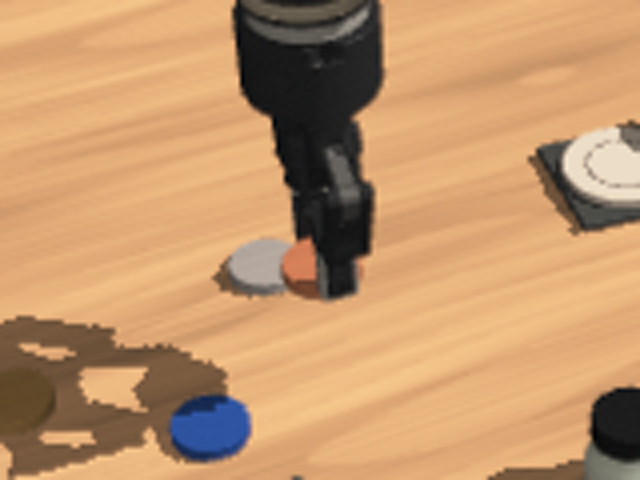

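Scaled: 0.244 m / 0.8 = 0.305, -0.093 m / 0.8 = -0.1163.

arm_command:
  moves:
    - [0.04,-0.1163,0.305,0,0]
    - [0.04,-0.1163,0.305,0,0]
    - [0.04,-0.1163,0.305,0,0]
    - [0.04,-0.1163,0.305,0,0]
    - [0.04,-0.1163,0.305,0,0]
    - [0.04,-0.1163,0.305,0,0]
    - [0.04,-0.1163,0.305,0,0]
    - [0.04,-0.1163,0.305,-0.05,0]
    - [0.04,-0.1163,0.305,-0.05,0]
    - [0.04,-0.1163,0.305,-0.05,0]

```text
time_s: 3.9
ee_pos: [0.4709, 0.0638, 0.0563]
orientation: [-2.323, -2.104, 0.01]
ft_force: [0.0, -0.9, -2.2]
finger_gap: 0.507
gripper_force: 51.8
```

arm_command:
  moves:
    - [0.04,0,0,0,0]
    - [0.04,0,0,0,0]

```text
time_s: 4.07
ee_pos: [0.4755, 0.0628, 0.0608]
orientation: [2.329, 2.106, 0.002]
ft_force: [-0.2, -0.8, -0.8]
finger_gap: 0.502
gripper_force: 51.9
```

Scaled: -0.024 m / 0.8 = -0.03, -0.02 m / 0.8 = -0.025.

arm_command:
  moves:
    - [0.04,0.0006,0,-0.015,0]
    - [0.04,0.0006,0,-0.025,0]
    - [0.04,0.0006,0,-0.03,0]
    - [0.04,0.0006,0,-0.03,0]
    - [0.04,0.0006,0,-0.03,0]

```text
time_s: 4.48
ee_pos: [0.475, 0.0632, 0.036]
orientation: [-2.329, -2.108, 0.0]
ft_force: [1.2, 0.3, -1.1]
finger_gap: 0.509
gripper_force: 52.0
```

arm_command:
  moves:
    - [0.04,0.0013,0,0,0]
    - [0.04,0.0013,0,-0.0013,0]
    - [0.04,0.0013,0,-0.0013,0]
    - [0.04,0.0013,0,-0.0013,0]

```text
time_s: 4.82
ee_pos: [0.4761, 0.0635, 0.0349]
orientation: [2.329, 2.108, 0.0]
ft_force: [0.6, -0.4, -1.7]
finger_gap: 0.507
gripper_force: 52.0
```

Scaled: -0.12 m / 0.8 = -0.15, -0.08 m / 0.8 = -0.1.

arm_command:
  moves:
    - [0.04,0,0,-0.0013,0]
    - [0.04,0,0,-0.0013,0]
    - [0.055,0,0,-0.0013,0]
    - [0.07,0,0,-0.0013,0]
    - [0.07,0,0,-0.0013,0]
    - [0.07,0,0,0.025,0]
    - [0.07,0,0,0.075,0]
    - [0.07,0,-0.05,0.075,0]
    - [0.07,0,-0.1,0.075,0]
    - [0.07,0,-0.15,0.075,0]

```text
time_s: 5.65
ee_pos: [0.4765, -0.0575, 0.096]
orientation: [2.324, 2.11, 0.002]
ft_force: [0.5, 0.2, -0.1]
finger_gap: 0.822
gripper_force: 0.0
```

Run:
```python
from h import *
s=ctrl.state();print(s["ee_pos"],s["finger_gap"],s["time_s"])
for n in("top","scene"):
    im=viewer.grab_frame(n);cv2.imwrite(f"pics/d_{n}.png",im)
    p=pix(n,[.4762,.0623,.024])
    for tol in(12,18): 
        c,st,ref=blob(im,p,tol,18);print(n,c.round(2),st,onz(n,c,.024).round(4))
a=cv2.imread("pics/d_top.png")[205:285,215:325];b=cv2.imread("pics/d_scene.png")[150:210,300:395]
cv2.imwrite("pics/d.png",np.hstack([cv2.resize(a,(400,290),interpolation=2),cv2.resize(b,(400,290),interpolation=2)]))
```

```text
[ 0.47654525 -0.05746895  0.09598594] 0.821937341265021 5.65
top [267.35 243.61] [259 235  18  18 247] [0.4766 0.0619 0.024 ]
top [267.38 243.7 ] [259 235  18  18 254] [0.4764 0.0618 0.024 ]
scene [346.5  176.73] [339 172  16  10 129] [0.4771 0.0617 0.024 ]
scene [346.79 177.22] [339 172  16  12 137] [0.4793 0.0614 0.024 ]
```

View pics/d.png

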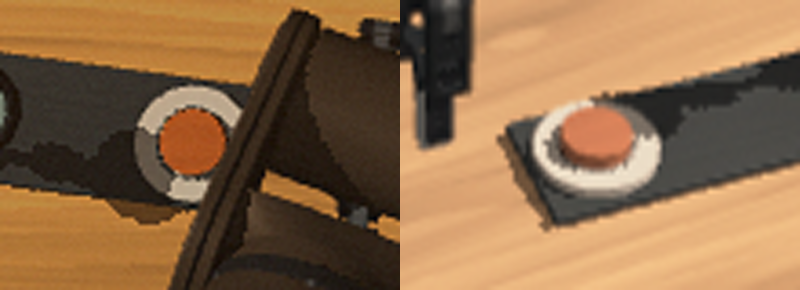

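Copper sits centred on the plate (disc at top crop (193,143) inside the white ring, about 0.5 mm off). Next is brass.

Scaled: -0.298 m / 0.8 = -0.3725, -0.046 m / 0.8 = -0.0575.

arm_command:
  moves:
    - [0.07,0.0463,-0.3725,0,0]
    - [0.07,0.0463,-0.3725,0,0]
    - [0.07,0.0463,-0.3725,0,0]
    - [0.07,0.0463,-0.3725,0,0]
    - [0.07,0.0463,-0.3725,0,0]
    - [0.07,0.0463,-0.3725,0,0]
    - [0.07,0.0463,-0.3725,0,0]
    - [0.07,0.0463,-0.3725,-0.0375,0]
    - [0.07,0.0463,-0.3725,-0.0575,0]
    - [0.07,0.0463,-0.3725,-0.0575,0]

```text
time_s: 6.58
ee_pos: [0.5105, -0.3531, 0.044]
orientation: [-2.324, -2.101, 0.001]
ft_force: [-0.4, 1.7, -0.9]
finger_gap: 0.821
gripper_force: 0.0
```

arm_command:
  moves:
    - [0.07,0,0,0,0]
    - [0.07,0,0,0,0]
    - [0.07,0,0,0,0]

```text
time_s: 6.83
ee_pos: [0.5139, -0.3544, 0.0503]
orientation: [2.326, 2.108, 0.0]
ft_force: [0.8, 0.6, 0.8]
finger_gap: 0.82
gripper_force: 0.0
```

Scaled: -0.03 m / 0.8 = -0.0375, -0.025 m / 0.8 = -0.0313.

arm_command:
  moves:
    - [0.07,0,-0.0006,-0.0188,0]
    - [0.07,0,-0.0006,-0.0313,0]
    - [0.07,0,-0.0006,-0.0375,0]
    - [0.07,0,-0.0006,-0.0375,0]
    - [0.04,0,-0.0006,-0.0375,0]
    - [0.04,0,-0.0006,-0.0375,0]
    - [0.04,0,-0.0006,-0.0375,0]
    - [0.04,0,-0.0006,-0.0375,0]
    - [0.04,0,-0.0006,-0.0375,0]

```text
time_s: 7.58
ee_pos: [0.5133, -0.3554, 0.0194]
orientation: [2.328, 2.107, 0.0]
ft_force: [0.5, -0.1, 0.8]
finger_gap: 0.511
gripper_force: 51.2
```

Scaled: 0.417 m / 0.8 = 0.5213, 0.06 m / 0.8 = 0.075.

arm_command:
  moves:
    - [0.04,0,0,0.0375,0]
    - [0.04,0,0,0.075,0]
    - [0.04,0,0.05,0.075,0]
    - [0.04,-0.0463,0.5213,0.075,0]
    - [0.04,-0.0463,0.5213,0.075,0]
    - [0.04,-0.0463,0.5213,0.075,0]
    - [0.04,-0.0463,0.5213,0.075,0]
    - [0.04,-0.0463,0.5213,0.075,0]
    - [0.04,-0.0463,0.5213,0.075,0]
    - [0.04,-0.0463,0.5213,0.075,0]

```text
time_s: 8.42
ee_pos: [0.4836, -0.0229, 0.0788]
orientation: [2.329, 2.108, 0.0]
ft_force: [-0.0, -0.1, -1.1]
finger_gap: 0.51
gripper_force: 51.3
```

arm_command:
  moves:
    - [0.04,0,0,0,0]
    - [0.04,0,0,0,0]

```text
time_s: 8.58
ee_pos: [0.4836, -0.0226, 0.0785]
orientation: [-2.324, -2.114, 0.001]
ft_force: [0.0, -0.2, -0.4]
finger_gap: 0.507
gripper_force: 51.3
```

Scaled: 0.084 m / 0.8 = 0.105, -0.0073 m / 0.8 = -0.0091.

arm_command:
  moves:
    - [0.04,-0.0091,0.105,0,0]
    - [0.04,-0.0091,0.105,0,0]
    - [0.04,-0.0091,0.105,0,0]
    - [0.04,-0.0091,0.105,-0.025,0]
    - [0.04,-0.0091,0.105,-0.0338,0]
    - [0.04,-0.0091,0.105,-0.0363,0]
    - [0.04,-0.0091,0.105,-0.0363,0]
    - [0.04,-0.0091,0.105,-0.0363,0]
    - [0.04,-0.0091,0.105,-0.0363,0]
    - [0.04,-0.0091,0.105,-0.0363,0]

```text
time_s: 9.42
ee_pos: [0.4778, 0.0587, 0.0505]
orientation: [2.329, 2.107, 0.001]
ft_force: [0.9, 0.3, -0.9]
finger_gap: 0.509
gripper_force: 51.4
```

Scaled: -0.005 m / 0.8 = -0.0063, -0.003 m / 0.8 = -0.0038.

arm_command:
  moves:
    - [0.04,-0.0019,0.0038,0,0]
    - [0.04,-0.0019,0.0038,0,0]
    - [0.04,-0.0019,0.0038,-0.0038,0]
    - [0.04,-0.0019,0.0038,-0.0063,0]
    - [0.04,-0.0019,0.0038,-0.0063,0]
    - [0.04,-0.0019,0.0038,-0.0063,0]

```text
time_s: 9.92
ee_pos: [0.4754, 0.0623, 0.0444]
orientation: [-2.328, -2.108, 0.001]
ft_force: [0.9, -0.4, -0.9]
finger_gap: 0.508
gripper_force: 51.4
```

Scaled: 0.0006 m / 0.8 = 0.0008, -0.0003 m / 0.8 = -0.0004.

arm_command:
  moves:
    - [0.04,0.0008,-0.0004,0,0]
    - [0.04,0.0008,-0.0004,0,0]
    - [0.04,0.0008,-0.0004,0,0]

```text
time_s: 10.17
ee_pos: [0.4764, 0.0619, 0.0448]
orientation: [2.329, 2.108, 0.0]
ft_force: [0.3, 0.1, -1.7]
finger_gap: 0.507
gripper_force: 51.4
```

Scaled: -0.08 m / 0.8 = -0.1, 0.06 m / 0.8 = 0.075.

arm_command:
  moves:
    - [0.04,0,0,-0.0013,0]
    - [0.04,0,0,-0.0019,0]
    - [0.04,0,0,-0.0019,0]
    - [0.055,0,0,-0.0019,0]
    - [0.07,0,0,-0.0019,0]
    - [0.07,0,0,-0.0019,0]
    - [0.07,0,0,0.0375,0]
    - [0.07,0,0,0.075,0]
    - [0.07,0,-0.05,0.075,0]
    - [0.07,0,-0.1,0.075,0]

```text
time_s: 11.0
ee_pos: [0.4781, -0.0179, 0.1076]
orientation: [2.319, 2.111, 0.005]
ft_force: [0.6, -0.1, -0.2]
finger_gap: 0.82
gripper_force: 0.0
```

Scaled: -0.04 m / 0.8 = -0.05.

arm_command:
  moves:
    - [0.07,0,-0.05,0,0]
    - [0.07,0,-0.05,0,0]
    - [0.07,0,-0.05,0,0]

```text
time_s: 11.25
ee_pos: [0.4765, -0.06, 0.1052]
orientation: [2.333, 2.103, 0.001]
ft_force: [0.2, 0.6, 0.2]
finger_gap: 0.82
gripper_force: 0.0
```

Run:
```python
from h import *
s=ctrl.state();print(s["ee_pos"],s["finger_gap"],s["time_s"])
for n in("top","scene"):
    im=viewer.grab_frame(n);cv2.imwrite(f"pics/e_{n}.png",im)
    p=pix(n,[.4762,.0623,.034])
    for tol in(12,18): 
        c,st,ref=blob(im,p,tol,14);print(n,c.round(2),st,onz(n,c,.034).round(4))
im=cv2.imread("pics/e_top.png");c,st,ref=blob(im,(366,252),16);print(c,onz("top",c,.01))
im=cv2.imread("pics/e_scene.png");c,st,ref=blob(im,(257,204),12);print(c,onz("scene",c,.01))
a=cv2.imread("pics/e_top.png")[205:285,215:325];b=cv2.imread("pics/e_scene.png")[150:210,300:395]
cv2.imwrite("pics/e.png",np.hstack([cv2.resize(a,(400,290),interpolation=2),cv2.resize(b,(400,290),interpolation=2)]))
```

```text
[ 0.47647213 -0.06004482  0.10515841] 0.8203332223469606 11.25
top [267.4  243.58] [259 235  18  18 251] [0.4764 0.0607 0.034 ]
top [267.37 243.61] [259 235  18  18 257] [0.4763 0.0607 0.034 ]
scene [346.18 173.79] [338 169  17  10 136] [0.4769 0.0604 0.034 ]
scene [346.46 169.5 ] [333 159  27  23 357] [0.4606 0.07   0.034 ]
[366.6681351  251.70558003] [ 0.46395741 -0.18661287  0.01      ]
[256.41306436 206.20941402] [ 0.47113128 -0.18872222  0.01      ]
```

View pics/e.png

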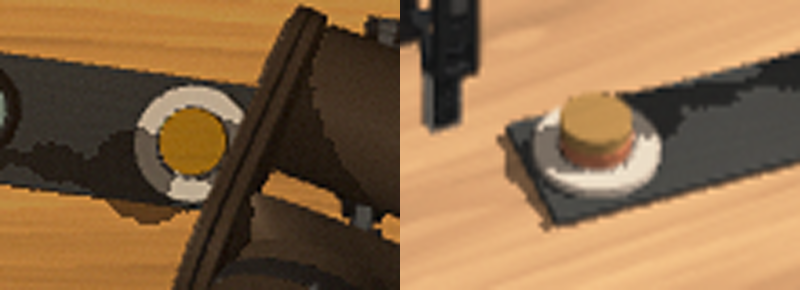

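Brass is stacked level on copper, about 1 mm off in y. Next is silver.

Scaled: -0.124 m / 0.8 = -0.155, -0.013 m / 0.8 = -0.0163.

arm_command:
  moves:
    - [0.07,-0.0163,-0.155,0,0]
    - [0.07,-0.0163,-0.155,0,0]
    - [0.07,-0.0163,-0.155,0,0]
    - [0.07,-0.0163,-0.155,-0.05,0]
    - [0.07,-0.0163,-0.155,-0.0688,0]
    - [0.07,-0.0163,-0.155,-0.0688,0]
    - [0.07,-0.0163,-0.155,-0.0688,0]
    - [0.07,-0.0163,-0.155,-0.0688,0]

```text
time_s: 12.02
ee_pos: [0.4641, -0.1813, 0.0506]
orientation: [2.326, 2.11, 0.001]
ft_force: [-0.9, -0.6, 0.3]
finger_gap: 0.821
gripper_force: 0.0
```

arm_command:
  moves:
    - [0.07,0,0,0,0]
    - [0.07,0,0,0,0]

```text
time_s: 12.18
ee_pos: [0.4644, -0.182, 0.0513]
orientation: [2.325, 2.108, 0.001]
ft_force: [0.2, 0.0, 1.1]
finger_gap: 0.82
gripper_force: 0.0
```

Scaled: -0.031 m / 0.8 = -0.0388, -0.001 m / 0.8 = -0.0013.

arm_command:
  moves:
    - [0.07,-0.0013,-0.0028,-0.0188,0]
    - [0.07,-0.0013,-0.0028,-0.0313,0]
    - [0.07,-0.0013,-0.0028,-0.0388,0]
    - [0.07,-0.0013,-0.0028,-0.0388,0]
    - [0.04,-0.0013,-0.0028,-0.0388,0]
    - [0.04,-0.0013,-0.0028,-0.0388,0]
    - [0.04,-0.0013,-0.0028,-0.0388,0]
    - [0.04,-0.0013,-0.0028,-0.0388,0]
    - [0.04,-0.0013,-0.0028,-0.0388,0]

```text
time_s: 12.93
ee_pos: [0.4628, -0.1846, 0.0196]
orientation: [2.328, 2.108, 0.001]
ft_force: [-0.2, 0.4, 5.3]
finger_gap: 0.509
gripper_force: 51.2
```

arm_command:
  moves:
    - [0.04,0,0,0,0]

```text
time_s: 13.02
ee_pos: [0.4628, -0.1846, 0.0197]
orientation: [2.328, 2.108, 0.001]
ft_force: [-0.6, 0.4, 4.9]
finger_gap: 0.506
gripper_force: 51.3
```

Scaled: 0.2455 m / 0.8 = 0.3069, 0.0135 m / 0.8 = 0.0169.

arm_command:
  moves:
    - [0.04,0,0,0.0375,0]
    - [0.04,0,0,0.075,0]
    - [0.04,0.0169,0.3069,0.075,0]
    - [0.04,0.0169,0.3069,0.075,0]
    - [0.04,0.0169,0.3069,0.075,0]
    - [0.04,0.0169,0.3069,0.075,0]
    - [0.04,0.0169,0.3069,0.075,0]
    - [0.04,0.0169,0.3069,0.075,0]
    - [0.04,0.0169,0.3069,0.075,0]
    - [0.04,0.0169,0.3069,0.075,0]

```text
time_s: 13.85
ee_pos: [0.4749, 0.0632, 0.078]
orientation: [-2.324, -2.113, 0.001]
ft_force: [-0.5, -0.8, -2.4]
finger_gap: 0.507
gripper_force: 51.7
```

arm_command:
  moves:
    - [0.04,0,0,0,0]
    - [0.04,0,0,0,0]
    - [0.04,0,0,0,0]

```text
time_s: 14.1
ee_pos: [0.4757, 0.06, 0.0786]
orientation: [-2.331, -2.106, 0.0]
ft_force: [0.1, -0.0, -1.9]
finger_gap: 0.511
gripper_force: 51.7
```

Scaled: -0.0235 m / 0.8 = -0.0294, -0.021 m / 0.8 = -0.0263.

arm_command:
  moves:
    - [0.04,0.0008,0.0015,-0.015,0]
    - [0.04,0.0008,0.0015,-0.0263,0]
    - [0.04,0.0008,0.0015,-0.0294,0]
    - [0.04,0.0008,0.0015,-0.0294,0]
    - [0.04,0.0008,0.0015,-0.0294,0]
    - [0.04,0.0008,0.0015,-0.0294,0]

```text
time_s: 14.6
ee_pos: [0.4766, 0.0622, 0.0555]
orientation: [2.329, 2.108, 0.0]
ft_force: [0.4, -0.4, -0.8]
finger_gap: 0.507
gripper_force: 51.6
```

arm_command:
  moves:
    - [0.04,0,0,0,0]

```text
time_s: 14.68
ee_pos: [0.4766, 0.0623, 0.0556]
orientation: [2.329, 2.108, 0.001]
ft_force: [1.0, -0.0, -1.3]
finger_gap: 0.512
gripper_force: 51.6
```

Scaled: -0.08 m / 0.8 = -0.1, -0.001 m / 0.8 = -0.0013.

arm_command:
  moves:
    - [0.04,-0.0004,-0.0005,-0.0013,0]
    - [0.04,-0.0004,-0.0005,-0.0025,0]
    - [0.04,-0.0004,-0.0005,-0.0025,0]
    - [0.055,-0.0004,-0.0005,-0.0025,0]
    - [0.07,-0.0004,-0.0005,-0.0025,0]
    - [0.07,-0.0004,-0.0005,-0.0025,0]
    - [0.07,0,0,0.0375,0]
    - [0.07,0,0,0.0875,0]
    - [0.07,0,-0.05,0.0875,0]
    - [0.07,0,-0.1,0.1,0]

```text
time_s: 15.52
ee_pos: [0.4771, -0.0171, 0.1369]
orientation: [2.321, 2.113, 0.003]
ft_force: [-0.6, -1.0, 0.0]
finger_gap: 0.816
gripper_force: 0.0
```

Scaled: 0.06 m / 0.8 = 0.075, -0.04 m / 0.8 = -0.05.

arm_command:
  moves:
    - [0.07,0,-0.05,0.05,0]
    - [0.07,0,-0.05,0.075,0]
    - [0.07,0,-0.05,0.075,0]
    - [0.07,0,-0.05,0.075,0]

```text
time_s: 15.85
ee_pos: [0.4777, -0.0588, 0.1977]
orientation: [2.327, 2.103, 0.004]
ft_force: [0.3, 0.6, -0.8]
finger_gap: 0.822
gripper_force: 0.0
```

Run:
```python
from h import *
s=ctrl.state();print(s["ee_pos"],s["finger_gap"],s["time_s"])
for n in("top","scene"):
    im=viewer.grab_frame(n);cv2.imwrite(f"pics/f_{n}.png",im)
    p=pix(n,[.4762,.0615,.044])
    for tol in(12,18): 
        c,st,ref=blob(im,p,tol,13);print(n,c.round(2),st,onz(n,c,.044).round(4))
    g=[.4944,.2464,.155];q=pix(n,g);c,st,ref=blob(im,q+[0,1],25,14);print("grip",q,c,st,onz(n,c,.155))
a=cv2.imread("pics/f_top.png")[205:285,150:290];b=cv2.imread("pics/f_scene.png")[110:210,310:450]
cv2.imwrite("pics/f.png",np.hstack([cv2.resize(a,(400,230),interpolation=2),cv2.resize(b,(322,230),interpolation=2)]))
```

```text
[ 0.47771028 -0.05879092  0.19767144] 0.821777424286239 15.85
top [265.27 242.7 ] [257 234  18  21 217] [0.478  0.0648 0.044 ]
top [265.46 242.64] [257 234  19  22 224] [0.4782 0.0643 0.044 ]
grip [175.24832184 230.68344745] [175.25675676 230.33783784] [172 227   8   8  46] [0.49514276 0.24643966 0.155     ]
scene [346.68 170.68] [339 166  16  10 132] [0.4772 0.0613 0.044 ]
scene [346.73 170.93] [338 166  17  11 142] [0.4782 0.0609 0.044 ]
grip [414.94028404 121.16394087] [415.02040816 126.20861678] [411 120   8  17  51] [0.51506368 0.23241033 0.155     ]
```

View pics/f.png

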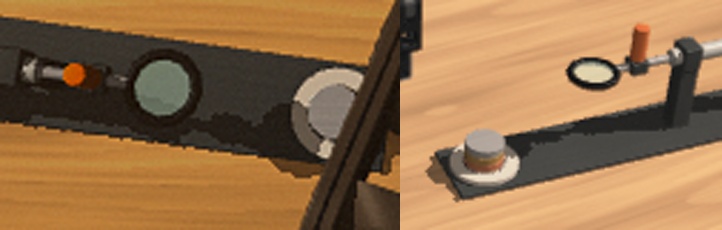

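Stack looks level and centred, with silver at about (0.477, 0.0612). The grip is confirmed at (0.4948, 0.2464). Moving above it.

Scaled: 0.305 m / 0.8 = 0.3813, 0.017 m / 0.8 = 0.0213.

arm_command:
  moves:
    - [0.07,0,0.0375,0.0188,0]
    - [0.07,0.0213,0.3813,0.0188,0]
    - [0.07,0.0213,0.3813,0.0188,0]
    - [0.07,0.0213,0.3813,0.0188,0]
    - [0.07,0.0213,0.3813,0.0188,0]
    - [0.07,0.0213,0.3813,0.0188,0]
    - [0.07,0.0213,0.3813,0.0188,0]
    - [0.07,0.0213,0.3813,0.0188,0]
    - [0.07,0.0213,0.3813,0.0188,0]
    - [0.07,0.0213,0.3813,0.0188,0]

```text
time_s: 16.78
ee_pos: [0.4916, 0.2492, 0.2079]
orientation: [-2.323, -2.113, 0.006]
ft_force: [-0.8, 0.2, -0.1]
finger_gap: 0.822
gripper_force: 0.0
```

arm_command:
  moves:
    - [0.07,0,0,0,0]
    - [0.07,0,0,0,0]
    - [0.07,0,0,0,0]

```text
time_s: 17.03
ee_pos: [0.4931, 0.2464, 0.2097]
orientation: [-2.33, -2.107, 0.002]
ft_force: [0.2, -0.7, -1.1]
finger_gap: 0.819
gripper_force: 0.0
```

Scaled: -0.069 m / 0.8 = -0.0863, 0.0017 m / 0.8 = 0.0021.

arm_command:
  moves:
    - [0.07,0.0021,0,-0.0313,0]
    - [0.07,0.0021,0,-0.0625,0]
    - [0.07,0.0021,0,-0.0825,0]
    - [0.07,0.0021,0,-0.0863,0]
    - [0.07,0.0021,0,-0.0863,0]
    - [0.07,0.0021,0,-0.0863,0]

```text
time_s: 17.53
ee_pos: [0.4958, 0.247, 0.1422]
orientation: [2.33, 2.107, 0.002]
ft_force: [-0.4, -0.5, 0.3]
finger_gap: 0.819
gripper_force: 0.0
```

arm_command:
  moves:
    - [0.07,0,0,0,0]

```text
time_s: 17.62
ee_pos: [0.4962, 0.2474, 0.1431]
orientation: [2.329, 2.107, 0.004]
ft_force: [0.1, -0.5, 0.1]
finger_gap: 0.822
gripper_force: 0.0
```

Scaled: -0.001 m / 0.8 = -0.0013, -0.0007 m / 0.8 = -0.0009.

arm_command:
  moves:
    - [0.04,-0.0013,-0.0009,-0.0013,0]
    - [0.03,-0.0013,-0.0009,-0.0013,0]
    - [0.02,-0.0013,-0.0009,-0.0013,0]
    - [0.01,-0.0013,-0.0009,-0.0013,0]
    - [0.01,-0.0013,-0.0009,-0.0013,0]
    - [0.01,-0.0013,-0.0009,-0.0013,0]
    - [0.01,-0.0013,-0.0009,-0.0013,0]
    - [0.01,-0.0013,-0.0009,-0.0013,0]
    - [0.01,-0.0013,-0.0009,-0.0013,0]
  squeeze: 70

```text
time_s: 18.37
ee_pos: [0.4949, 0.2468, 0.1409]
orientation: [2.328, 2.108, 0.003]
ft_force: [2.9, -1.0, 1.6]
finger_gap: 0.195
gripper_force: 68.2
```

Scaled: -0.123 m / 0.8 = -0.1538, -0.116 m / 0.8 = -0.145.

arm_command:
  moves:
    - [0.01,-0.0013,-0.0125,0,0]
    - [0.01,-0.0031,-0.0313,0,0]
    - [0.01,-0.0056,-0.0563,0,0]
    - [0.01,-0.0081,-0.0813,0,0]
    - [0.01,-0.0106,-0.1063,0,0]
    - [0.01,-0.0128,-0.1288,0,0]
    - [0.01,-0.0144,-0.145,0,0]
    - [0.01,-0.0153,-0.1538,0,0]
    - [0.01,-0.0153,-0.1538,0,0]
    - [0.01,-0.0153,-0.1538,0,0]

```text
time_s: 19.2
ee_pos: [0.4821, 0.1251, 0.1409]
orientation: [-2.329, -2.104, -0.007]
ft_force: [2.1, 7.1, 2.1]
finger_gap: 0.189
gripper_force: 68.7
```

arm_command:
  moves:
    - [0.01,0,0,0,0]
    - [0.01,0,0,0,0]

```text
time_s: 19.37
ee_pos: [0.4821, 0.1256, 0.1409]
orientation: [-2.328, -2.105, -0.007]
ft_force: [2.3, 6.4, 2.7]
finger_gap: 0.187
gripper_force: 68.7
```

Scaled: -0.0082 m / 0.8 = -0.0103, -0.0008 m / 0.8 = -0.001.

arm_command:
  moves:
    - [0.01,-0.001,-0.005,0,0]
    - [0.01,-0.001,-0.0103,0,0]
    - [0.01,-0.001,-0.0103,0,0]
    - [0.01,-0.001,-0.0103,0,0]
    - [0.01,-0.001,-0.0103,0,0]

```text
time_s: 19.78
ee_pos: [0.4813, 0.1175, 0.1409]
orientation: [-2.328, -2.105, -0.007]
ft_force: [1.9, 6.4, 3.7]
finger_gap: 0.19
gripper_force: 68.7
```

Run:
```python
from h import *
s=ctrl.state();print(s["ee_pos"],s["ft_force"],s["time_s"])
for n in("top","scene"):
    im=viewer.grab_frame(n);cv2.imwrite(f"pics/g_{n}.png",im)
    hs=cv2.cvtColor(im,cv2.COLOR_BGR2HSV)
    m=(((hs[...,0]<8)|(hs[...,0]>172))&(hs[...,1]>120)&(im[...,2]>60)).astype(np.uint8)
    q=pix(n,[.498,.285,.105]);print(n,"mouth",pix(n,[.499,.2912,.105]),"8mm out",pix(n,[.4982,.2832,.105]))
    N,l,st,c=cv2.connectedComponentsWithStats(m)
    for i in range(1,N):
        if np.hypot(*(c[i]-q))<15: print(st[i],c[i],onz(n,c[i],.108))
a=cv2.imread("pics/g_top.png")[205:275,130:290];b=cv2.imread("pics/g_scene.png")[95:195,320:480]
cv2.imwrite("pics/g.png",np.vstack([cv2.resize(a,(560,245),interpolation=2),cv2.resize(b,(560,350),interpolation=2)]))
```

```text
[0.48129197 0.11753844 0.14091724] [1.86872583 6.40883191 3.68297238] 19.7833
top mouth [163.03566408 229.56354997] 8mm out [166.53829921 230.0178858 ]
[163 228   4   4  14] [164.28571429 229.35714286] [0.49937231 0.28731201 0.108     ]
scene mouth [427.44473781 134.55612593] 8mm out [424.79421679 135.1040184 ]
[425 133   4   4  12] [426.75 134.5 ] [0.5016959  0.28648285 0.108     ]
```

View pics/g.png

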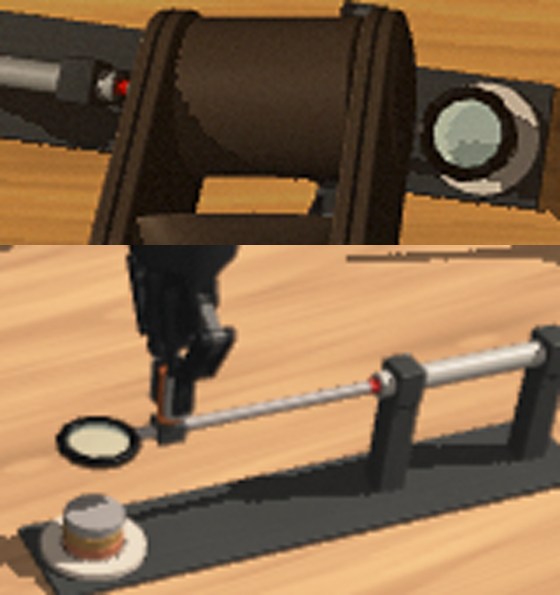

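Run:
```python
from h import *
d=np.array([.0985,.9951])
for n,s in(("top",(264,243)),("scene",(347.5,151))):
    im=cv2.imread(f"pics/g_{n}.png")
    for tol in (14,18,24):
        c,st,_=blob(im,s,tol,15);P=onz(n,c,.105)[:2];print(n,c.round(2),st,P.round(4),"ext",((np.array([.4893,.1917])-P)@d).round(4))
im=cv2.imread("pics/g_top.png");
print(im[226:234,157:170,2]-im[226:234,157:170,1].astype(int))
im=cv2.imread("pics/g_scene.png");print(im[130:139,419:433,2]-im[130:139,419:433,1].astype(int))
```

```text
top [263.01 242.59] [254 234  19  18 229] [0.476  0.0629] ext 0.1295
top [263.01 242.53] [254 234  19  18 277] [0.4762 0.0629] ext 0.1295
top [263.02 242.57] [254 233  19  20 281] [0.4761 0.0629] ext 0.1295
scene [347.78 150.97] [340 148  16   7  96] [0.4759 0.0624] ext 0.13
scene [347.81 150.66] [340 147  17   8 104] [0.4747 0.0631] ext 0.1294
scene [347.89 150.62] [340 147  17   8 108] [0.4746 0.0634] ext 0.1291
[[ 10   8   8   9  12   8   5   7   5   5  12  18  18]
 [  9   8   8  10  12   7  23  25  27  14  14  17  18]
 [  6  13  13  12  12  23  61  56 156  93  22  15  19]
 [  8  11   9  11   7  14  62 177 182  62  18  16  18]
 [ 11   8  10  10   8  27  66 112 166  20  13  13  18]
 [  6  11  10  10   8  28  62  64 129  21  16  18  17]
 [  7   6   4  10   6   7  11   9  15  16  19  18  15]
 [  7   5   6   6   7   6   8   6   8  16  16  18  10]]
[[ 54  54  53  53  52  54  55  53  54  52  11   4   0  -1]
 [ 53  53  52  53  53  53  53  55  32  29  11  11   6   1]
 [ 52  52  52  52  52  52  57  25  10  10  14  13  13   3]
 [ 52  52  53  51  50  54  73  88  64  33  12   9   7   6]
 [ 49  50  31  32  22  15  51 153 103  68   8  11   7   7]
 [ 13  13  13  15  16  15  25 100 141  74   5   6   7   6]
 [ 14  14  13  12  11  11  21  80  79  58   4   6   6   6]
 [ 10  11  12  13  20  25  41  47  28  14   5   4   6   4]
 [ 22  31  38  43  54  55  54  54  32   4   3   1   1  -1]]
```

The lens has travelled 129.5–130 mm by the images and 130 mm by the TCP. About half the red band shows at the mouth and the lens is over the stack, so I'm handing in.

```bash
python3 -c "
from workcell import ticket
print(ticket.sign_off())"
```

```text
the job is handed in; nothing more can be done
None
```

I handed the job in with the discs stacked copper, brass, silver on the plate, each within about 1–1.5 mm of its centre, and the loupe held over them with its rod pulled out about 130 mm, the tube's mouth at about the middle of the red band.

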